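Show the pupil the next building step

ROBOT

A 7-joint arm with a two-finger parallel gripper is mounted at the origin on the work surface. World frame = base frame: x ahead of the robot, y to its left, z up, the work surface at z = 0. Lengths are in m, angles in rad, forces in N, time in s.
With the tool pointing down it reaches from about 0.375 to 0.925 m from the base axis. Payload 3.1 kg.
Tool frame: the origin (TCP) lies between the finger pads; the fingertips stand 19 mm ahead of it and the grasp point (between the pads) is the TCP; z points along the fingers, y is the line along which they close (so a half turn about z gives the same grasp; the last joint's range is limited). The gripper opens to 85 mm and grips with 20 to 120 N. Pads are 22 mm wide; open, the fingers measure 114 mm over their backs; the gripper's body (76 mm by 85 mm) begins 54 mm behind the grasp point. The pads swing forward as they close: fully open they stand 13 mm farther back than shut.
Start: joints at [-1.276, 0.383, 0.044, 1.598, -0.018, 1.161, -0.05], TCP at [0.249, 0.601, 0.25] pointing down, gripper open.
Joint ranges: [-2.61, 2.61], [-0.41, 2.15], [-1.48, 1.57], [0, 2.5], [-1.57, 4.71], [0.05, 1.97], [-2.85, 2.85]. Speed limits (rad/s): [2.79, 2.79, 3.14, 3.14, 3.14, 3.14, 3.14].

INTERFACE

Orientations are given as a unit quaternion [x, y, z, w].
In Python, from bench import move_ptp, movel, move_j, move_gripper, pause, inverse_kinematics, read_camera, camera_params, MotionError, sign_off, look_for, tip_of, read_time_s, read_qpos, read_joint_vel, read_effort, read_eef_pos, read_tcp_rot, read_ft_force, read_ft_torque, read_finger_gap, read_grasp_force gives the robot as it stands. Calls block until the motion is done:
- move_ptp(position, orientation): joint-space move of the TCP to a pose.
- movel(position, orientation=None, speed=0.15): straight line of the TCP; orientation=None keeps the orientation; speed is the mean speed in m/s.
- move_j(angles): joint-space move.
- move_gripper(opening, effort=None): finger opening in m; effort is the grip in N (None keeps the last); returns when the fingers have stopped.
- pause(seconds).
- inverse_kinematics(position, orientation): joint angles nearest the present ones, or None.
- read_camera(name): name is "scene" or "side" or "wrist"; returns the picture (480x640x3 uint8, red, green, blue); there is no depth.
- camera_params(name): a dict with "K" (3x3 intrinsics, pixels), "camera_from_world" (4x4, takes a point from world to camera coordinates). Camera axes: x right, y down, z forward; pixel columns grow to the right and rows downward; lengths in m; the calibration is good to about 2 mm. A picture is of the moment at which its call begins: read the wrist's pose just before it. camera_params takes no time and is no camera call; for the wrist camera it gives the pose at the moment of the call.
A pose or a line that the arm cannot do raises MotionError and nothing moves.
- sign_off(): hands the job in; it is judged then, once.
Trained networks look in the newest picture that a camera, given by its name, has taken for a name from the list of things; names that differ only in an ending like _2 or _b are one class to them, and where a whole thing is asked for, a point or a joint stands for the part that bears it (a point fixed in the world has none). Each returns a list of dicts, best first, with "confidence" (0 to 1); they miss things now and then, are a little off and sometimes report something else, mostly with a low value. They report only what shows in the picture. A call takes as long as a camera call. They do not tell look-alikes from the thing itself.
- look_for(camera, name): "at" ([column, row] in pixels, amid what is visible of it).
- tip_of(camera, name): "at" ([column, row] in pixels: a listed point, or the origin of a listed thing).
Readings, each from a call of its own:
- read_time_s(): time.
- read_qpos(): joint angles.
- read_joint_vel(): joint speeds.
- read_effort(): joint torques, N m.
- read_eef_pos(): TCP position.
- read_tcp_rot(): TCP orientation.
- read_ft_force(): force on the tool from outside, world axes, zero at the start.
- read_ft_torque(): the same for the moment, N m.
- read_finger_gap(): finger opening in m.
- read_grasp_force(): force on a finger pad.
Only numpy, scipy, OpenCV 4.12 (cv2) and the standard library are available. Lean on these libraries where they do the work, as an engineer would, in place of code of your own. Each camera call takes 0.05 s, during which the arm holds its last target. There are 200 camera calls.

TASK

Show the pupil across the desk the next step of the model by pointing at three things with the fingertips from straight above, about 2 cm over each and staying there for at least a second: first at the yellow-handled side cutters, then at the chimney still on the cream sprue frame, then at the bare cream block on the red roof of the house without a chimney, where it goes. On the way keep the hand high over the blue pliers, the knife and the finished house's chimney, so that it never points at them, and at the end draw it well back from the model. Touch and move nothing.

Things in the scene. Friction and masses are not known exactly. Their poses are not given: they have to be found in the camera images.
- cutters: Small side cutters with yellow handles and short bright steel jaws, 130 mm long, lying flat on the desk. Origin: the pivot, at desk level; the handles run to +x (to 100 mm from the pivot, 55 mm across at the widest), the jaws to -x (30 mm). 12.5 mm high at the pivot, 11 mm elsewhere; z up.
- sprue: Cream plastic sprue frame lying flat, 90 mm (its x) by 130 mm (its y), bars 5 mm thick; origin at its centre, at desk level. It carries two flat railing panels in its -y half and one chimney in its +y half.
- chimney_part (a point): The chimney still on the cream sprue: the only chunky part there, a lying cream block about 34 mm (sprue x) by 16 to 20 mm (sprue y), 14 mm high. The point is the centre of its upper face.
- house_bare: The model house whose roof still lacks its chimney: cream walls, red gabled roof, 99 mm along the ridge (its x), 83 mm over the eaves (its y), ridge 88 mm above its underside, standing on the model board. Origin: centre of its underside, z up.
- roof_block (a point): The bare cream block, 22 mm square with an empty dark socket, that sits astride the red ridge of house_bare, 20 mm from the middle of the ridge, where the chimney goes. The point is the centre of its flat top, 94 mm above the underside of the house and the highest place of that house.
- house_done: A house the same as house_bare but finished: a cream chimney with two orange-brown pots stands on its roof block. Origin: centre of its underside. Its pots, about 146 mm above the desk, are the highest thing among the work.
- fitted_chimney (a point): Centre of the top of the chimney on house_done, 124 mm above the underside of that house; its two orange-brown pots rise 10 mm higher.
- board: Model baseboard with green grass, a small pond, sandy paths, a white fence and four little trees (up to 70 mm high): 240 mm (x) by 340 mm (y), 12 mm thick. Both houses stand on it. Origin: centre of its underside.
- pliers: Flat-nose pliers with blue handles, 145 mm long, otherwise like the cutters; not to be pointed at. Origin: the pivot, at desk level; handles to +x (100 mm), jaws to -x (45 mm); 12.5 mm high.
- knife: Craft knife, dark metal body with black slider, 126 mm long, 18 mm wide, 16 mm high; not to be pointed at. Origin at desk level, 26 mm from the tip of its blade; the handle runs to +x (100 mm).
Not all that is in view belongs to the job. What is shaped like the house_bare but purple is not meant. What is shaped like the cutters but green is not meant.

How it is judged:
On the way, in this order (a step that is already met when the one before it is completed fails the run):
1. the fingertips point down at the yellow-handled cutters from close above, for one second (x of the grasp point in the frame of cutters between -0.03 and 0.1 m and y of the grasp point in the frame of cutters between -0.027 and 0.027 m and z of the grasp point in the frame of cutters below 0.065 m), for 1 s.
2. then at the chimney on the cream sprue, for one second (horizontal distance between the grasp point and chimney_part below 0.015 m and z of the grasp point in the frame of chimney_part below 0.055 m), for 1 s.
3. then at the bare block on the roof of the house without a chimney, for one second (horizontal distance between the grasp point and roof_block below 0.015 m and z of the grasp point in the frame of roof_block below 0.055 m), for 1 s.
At the end, for the whole second after the job is handed in: Pointed at in order, a second each: over the cutters' outline, then within 15 mm sideways of the chimney and of the roof block, fingertips at most about 35 mm above each. At the end the hand is 80 mm or more from the roof block and tools, sprue, board and houses are within 6 mm of their starts (distance between the grasp point and roof_block above 0.08 m and distance of each of board, house_bare, house_done, sprue, cutters, pliers, knife from where it was at the start of the episode below 0.006 m); the robot touches nothing.
It fails at once if the robot touches anything (contact force between any of the fingers, the arm and anything else above 0.3 N).
It fails at once if something is pushed, lifted or carried (moved more than 6 mm) (distance of any of board, house_bare, house_done, sprue, cutters, pliers, knife from where it was at the start of the episode above 0.006 m).
It fails at once if the hand points low over the blue pliers (x of the grasp point in the frame of pliers between -0.045 and 0.1 m and y of the grasp point in the frame of pliers between -0.027 and 0.027 m and z of the grasp point in the frame of pliers below 0.065 m).
It fails at once if the hand points low over the knife (x of the grasp point in the frame of knife between -0.026 and 0.1 m and y of the grasp point in the frame of knife between -0.015 and 0.015 m and z of the grasp point in the frame of knife below 0.065 m).
It fails at once if the hand points at the chimney already fitted (horizontal distance between the grasp point and fitted_chimney below 0.015 m and z of the grasp point in the frame of fitted_chimney below 0.055 m).
It also fails if it takes over 53 s, if anything falls off the work surface, if the arm or the gripper's body presses on something with over 40 N, if the wrist force passes 120 N, or if a joint passes its speed limit or range.

## Working session

There is one attempt and no reset: what is moved stays moved. The work goes in short steps, each a Python script; the robot and the scene stay as the last script left them, time stands still between calls to the robot, and variables do not carry over. Pictures are saved under pics/ and viewed, at most 10 in all, crops included, and the job is handed in when it is done.

```bash
mkdir -p pics; python3 - <<'E'
from bench import *
import cv2,numpy as np
for c in ["scene","side","wrist"]:
    im=read_camera(c); cv2.imwrite(f"pics/{c}0.png",im[:,:,::-1])
    p=camera_params(c); T=np.linalg.inv(p["camera_from_world"]); print(c,T[:3,3].round(3),T[:3,2].round(2),p["K"][0][0])
    for n in ["cutters","pliers","knife","sprue","chimney_part","house_bare","roof_block","fitted_chimney","house_done","board"]:
        print(n,[(np.round(d["at"]).tolist(),round(d["confidence"],2)) for d in tip_of(c,n)][:4])
print(read_time_s(),read_tcp_rot())
E
```

```text
scene [ 1.103 -0.737  1.046] [-0.51  0.52 -0.68] 587.1324422530713
cutters [([277.0, 403.0], 0.97), ([156.0, 283.0], 0.62)]
pliers [([348.0, 330.0], 0.55)]
knife [([318.0, 369.0], 0.71)]
sprue [([287.0, 314.0], 0.82)]
chimney_part [([300.0, 303.0], 0.92)]
house_bare [([365.0, 203.0], 0.72), ([453.0, 251.0], 0.68)]
roof_block [([464.0, 224.0], 0.94), ([335.0, 210.0], 0.65), ([365.0, 170.0], 0.57)]
fitted_chimney [([419.0, 249.0], 0.84)]
house_done []
board [([427.0, 267.0], 0.55)]
side [ 0.14  -0.668  0.948] [ 0.21  0.59 -0.78] 477.17468913245494
cutters [([276.0, 408.0], 0.96), ([469.0, 340.0], 0.77)]
pliers [([410.0, 267.0], 0.9)]
knife [([449.0, 300.0], 0.81)]
sprue [([374.0, 301.0], 0.95)]
chimney_part [([373.0, 286.0], 0.93)]
house_bare [([266.0, 194.0], 0.91), ([291.0, 237.0], 0.81), ([360.0, 162.0], 0.74)]
roof_block [([369.0, 134.0], 0.94), ([254.0, 171.0], 0.94), ([292.0, 206.0], 0.93)]
fitted_chimney [([391.0, 168.0], 0.6)]
house_done [([379.0, 201.0], 0.82)]
board [([369.0, 187.0], 0.87)]
wrist [0.182 0.63  0.374] [ 0.27 -0.11 -0.96] 431.149247623674
cutters []
pliers []
knife []
sprue []
chimney_part []
house_bare [([45.0, 380.0], 0.94)]
roof_block []
fitted_chimney []
house_done []
board []
1.65 [ 1.95121819e-01  9.80779015e-01 -1.46372365e-05 -5.25623918e-06]
```

View pics/scene0.png

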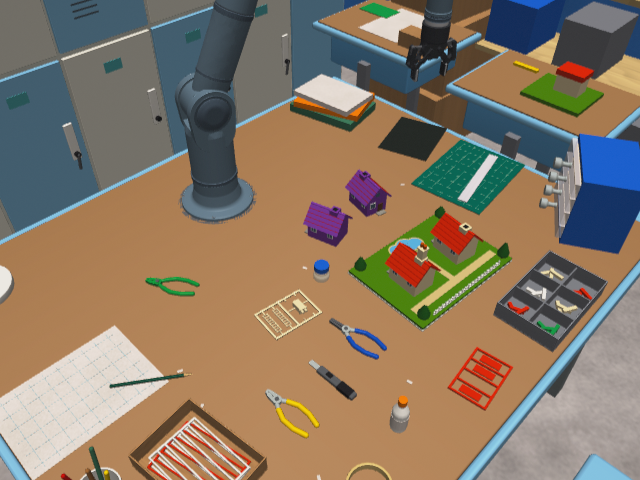

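View pics/side0.png

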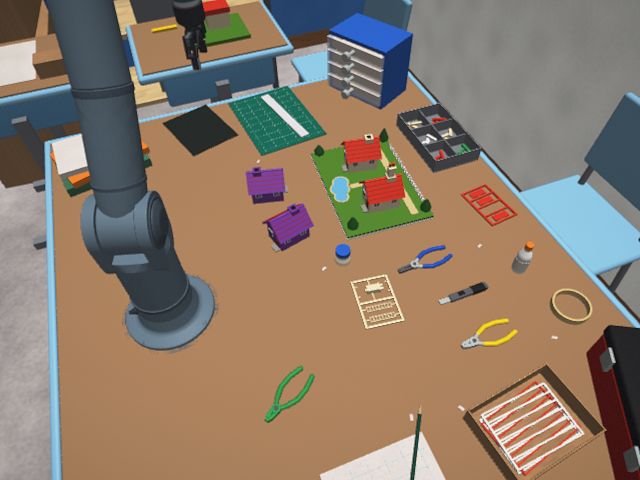

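The scene picture shows three houses/pairs to tell apart:
- **Cutters:** yellow at scene (277,403) / side (469,340); green at (156,283) / (276,408), which is not meant.
- **Roof blocks:** the red house without a chimney at scene (464,224) / side (369,134). Purple ones at (335,210) and (365,170) are not meant. The finished house's chimney is at (419,249).
- **Chimney part:** on the cream sprue at scene (300,303) / side (373,286). The red sprue is not meant.

Next I triangulate these and confirm them in one enlarged crop.

```bash
cat > h.py <<'E'
from bench import *
import cv2,numpy as np
def P(c):
    p=camera_params(c); return np.array(p["K"])@np.array(p["camera_from_world"])[:3]
def tri(a,b):
    X=cv2.triangulatePoints(P("scene"),P("side"),np.float64(a).reshape(2,1),np.float64(b).reshape(2,1))[:,0]; return X[:3]/X[3]
def onz(c,uv,z):
    M=P(c); A=M[:,[0,1,3]].copy(); A[:,2]+=M[:,2]*z
    v=np.linalg.solve(A,[*uv,1]); return v[:2]/v[2]
E
python3 - <<'E'
from h import *
np.set_printoptions(precision=4,suppress=True)
for n,a,b,z in [("cut",(277,403),(469,340),.0),("chim",(300,303),(373,286),.014),("block",(464,224),(369,134),.106),("fitted",(419,249),(391,168),.136),("pliers",(348,330),(410,267),.0),("knife",(318,369),(449,300),.0)]:
    print(n,tri(a,b),onz("scene",a,z),onz("side",b,z))
print("handle ends",onz("scene",(304,434),.01),onz("scene",(316,424),.01))
for uv in [(382,356),(352,396)]: print("pl/kn ends",onz("scene",uv,.01))
im=cv2.imread("pics/scene0.png")
a=cv2.resize(im[190:320,330:530],(800,520),interpolation=3)[:300];b=cv2.resize(im[280:440,245:395],(750,800))
c=np.zeros((600,800,3),np.uint8)
c[:300]=cv2.resize(im[205:300,340:520],(800,300)) if 0 else cv2.resize(im[200:275,350:550],(800,300),interpolation=3)
c[300:,:]=cv2.resize(im[285:441,235:443],(400*2,600),interpolation=3)[:300] if 0 else cv2.copyMakeBorder(cv2.resize(im[285:441,235:443],(400,300),interpolation=3),0,0,0,400,0)
cv2.imwrite("pics/crop.png",c)
E
```

```text
cut [ 0.5975 -0.3204 -0.0069] [ 0.6012 -0.3265] [ 0.5954 -0.318 ]
chim [ 0.4551 -0.1197  0.0175] [ 0.4524 -0.1158] [ 0.4558 -0.1202]
block [0.6186 0.2734 0.1198] [0.6116 0.2879] [0.6269 0.2901]
fitted [0.6042 0.1118 0.1364] [0.6042 0.1116] [0.6047 0.113 ]
pliers [ 0.5733 -0.0843 -0.0097] [ 0.5775 -0.0872] [ 0.5678 -0.0949]
knife [ 0.6054 -0.2134  0.0052] [ 0.6027 -0.2097] [ 0.6075 -0.2127]
handle ends [ 0.6922 -0.3397] [ 0.6937 -0.3085]
pl/kn ends [ 0.6816 -0.0941]
pl/kn ends [ 0.7016 -0.2127]
```

View pics/crop.png

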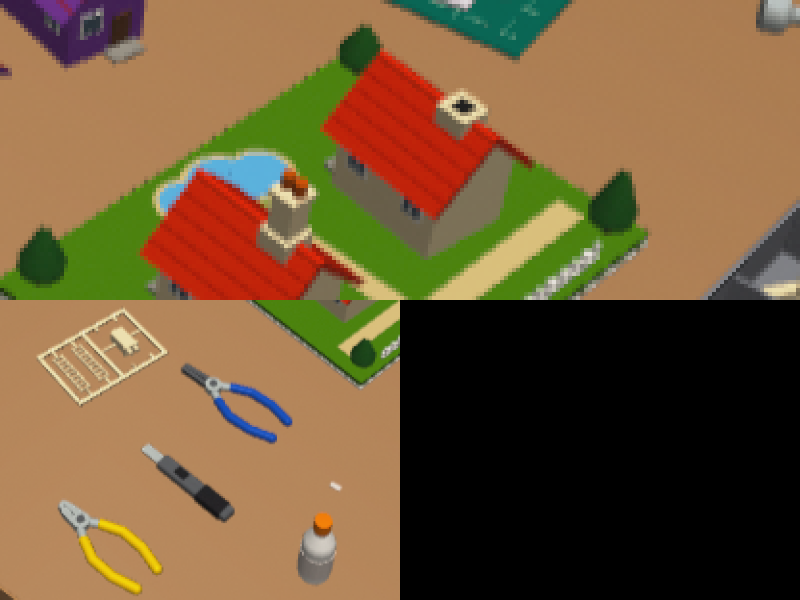

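The crop confirms the targets: the bare block with its dark socket at scene (465,226), the finished chimney with pots at (422,246), the yellow cutters' pivot at (277,398), and the chunky part on the cream sprue at (300,305). I'll move high over the cutters with the fingers closed, then look with the wrist camera.

```bash
python3 - <<'E'
from h import *
np.set_printoptions(precision=4,suppress=True)
move_gripper(0.0)
q=read_tcp_rot()
for p in [(.62,-.32,.28),(.455,-.12,.28),(.617,.286,.3)]: print(inverse_kinematics(p,q))
def look(tag,z,*names):
    read_camera("wrist"); im=read_camera("wrist"); cv2.imwrite(f"pics/{tag}.png",im[:,:,::-1])
    for n,zz in names: print(n,[(np.round(d["at"]).tolist(),round(d["confidence"],2),onz("wrist",d["at"],zz)) for d in tip_of("wrist",n)][:3])
movel([.27,.55,.30],speed=.2)
movel([.617,.286,.30],speed=.25); look("w_house",0,("roof_block",.106),("fitted_chimney",.136))
movel([.455,-.12,.28],speed=.25); look("w_spr",0,("chimney_part",.014),("pliers",0),("cutters",0))
movel([.625,-.32,.28],speed=.25); look("w_cut",0,("cutters",0.0),("knife",0),("pliers",0))
print(read_time_s(),read_eef_pos())
a=[cv2.resize(cv2.imread(f"pics/{t}.png"),(400,300)) for t in("w_house","w_spr","w_cut")]+[np.zeros((300,400,3),np.uint8)]
cv2.imwrite("pics/w3.png",np.vstack([np.hstack(a[:2]),np.hstack(a[2:])]))
E
```

```text
[-0.1232  0.5554  0.792   1.4642 -0.4014  1.2892  1.8831]
[-0.8079 -0.042   0.9772  2.0137  0.0381  1.1517  1.3315]
[-0.6879  0.4114  0.2613  1.4707 -0.1083  1.2737  0.7624]
roof_block [([314.0, 221.0], 0.76, array([0.6228, 0.2817]))]
fitted_chimney [([102.0, 297.0], 0.73, array([0.6099, 0.1203])), ([308.0, 178.0], 0.32, array([0.5867, 0.2927]))]
chimney_part [([318.0, 192.0], 0.84, array([ 0.4548, -0.1187]))]
pliers [([386.0, 290.0], 0.57, array([ 0.5762, -0.0944]))]
cutters []
cutters [([300.0, 165.0], 0.75, array([ 0.5968, -0.3246]))]
knife [([421.0, 124.0], 0.83, array([ 0.6045, -0.209 ]))]
pliers [([538.0, 39.0], 0.68, array([ 0.5766, -0.0936]))]
8.625 [ 0.6249 -0.319   0.2804]
```

View pics/w3.png

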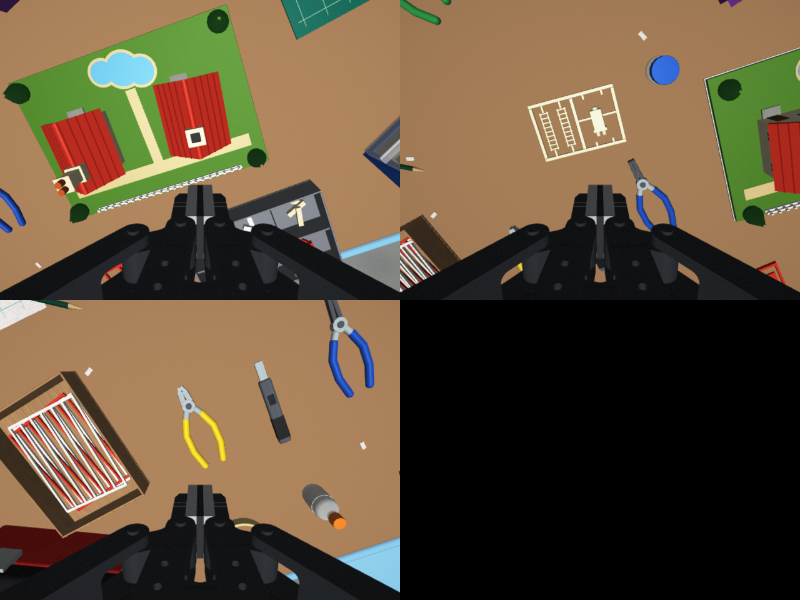

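The wrist views show the bare socket block at full-resolution (314,219), the chimney part at (318,192) and the yellow cutters' pivot at (300,165). These agree with the triangulation to within about 5 mm. Now I point at the cutters and the sprue, then take a closer look at the roof block.

```bash
python3 - <<'E'
from h import *
np.set_printoptions(precision=4,suppress=True)
def point(x,y,z,hi=.28):
    movel([x,y,hi],speed=.2); movel([x,y,z],speed=.12); pause(1.6); print(read_eef_pos(),read_time_s())
    movel([x,y,hi],speed=.2)
point(.628,-.322,.056)
movel([.4545,-.1192,.28],speed=.25)
read_camera("wrist"); print(onz("wrist",tip_of("wrist","chimney_part")[0]["at"],.014))
point(.4545,-.1192,.058)
movel([.4545,-.1192,.30],speed=.2)
movel([.621,.283,.30],speed=.25); movel([.621,.283,.23],speed=.15)
im=read_camera("wrist"); cv2.imwrite("pics/w_h2.png",im[:,:,::-1])
print([(d["at"],d["confidence"],onz("wrist",d["at"],.106)) for d in tip_of("wrist","roof_block")],read_eef_pos(),read_time_s())
E
```

```text
[ 0.628 -0.322  0.056] 12.4917
[ 0.4531 -0.1196]
[ 0.4545 -0.1192  0.058 ] 18.925
[([316.1, 237.5], 0.77, array([0.6234, 0.2827]))] [0.6222 0.2832 0.232 ] 23.0417
```

View pics/w_h2.png

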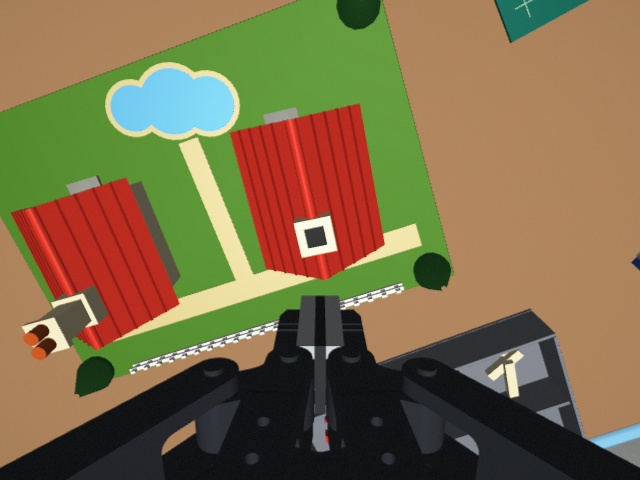

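The close view shows the bare block at (316,236), which matches the network's (316,237). I'll point there, draw the hand back to the start side and hand in.

```bash
python3 - <<'E'
from h import *
movel([.623,.283,.152],speed=.1); pause(1.6); print(read_eef_pos(),read_ft_force())
movel([.623,.283,.30],speed=.2); movel([.27,.55,.30],speed=.25); pause(.3)
print(read_eef_pos(),read_time_s()); print(sign_off())
E
```

```text
[0.62300031 0.2829885  0.15199271] [ 0.61194285 -1.90214605 -0.7492415 ]
[0.27053762 0.54970988 0.29999991] 28.6833
the job is handed in; nothing more can be done
None
```

I pointed at the yellow cutters, then the chimney on the cream sprue, then the bare roof block, 1.6 s at each. The hand was then drawn well back and the job handed in at about 29 s; the sign-off returned no verdict, and I took no picture afterwards to check that nothing moved.

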